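# Build up the press tool on its base plate

### The job

Build the press tool on the square base plate, each part fully seated over the stub of the one below: first the thick riser disc, on it the tall spacer, then the square die plate with its sides parallel to those of the base plate, and last the cap with the knob. Leave the thin disc and the round tin where they are.

Things in the scene. Friction and masses are not known exactly. Their poses are not given: they have to be found in the camera images.
- base_plate: Square steel base plate, 90 x 90 mm and 14 mm thick, fixed to the table, with a screw in each corner and in the middle of its top a tapered locating stub 6 mm high, 24 mm across at the foot, 18 mm at the top. Origin: centre of its underside; x and y run along its sides, z up.
- riser: Thick riser: plain round steel disc, 58 mm across, with a dark line round its side. Underside: round recess 31 mm across, 8 mm deep. Top: tapered stub 6 mm high, 24 mm across at the foot, 18 mm at its top, which enters the next recess with 3.5 mm of play. Origin: centre of underside, z up; starts upright on the table. Height without the stub: 30 mm.
- spacer: Tall round steel spacer, 44 mm across, the narrowest of the three round ones with a stub, with two dark lines near its top. Underside: round recess 31 mm across, 8 mm deep. Top: tapered stub 6 mm high, 24 mm across at the foot, 18 mm at its top, which enters the next recess with 3.5 mm of play. Origin: centre of underside, z up; starts upright on the table. Height without the stub: 34 mm.
- die_plate: Square steel die plate, 52 x 52 mm, with a dark screw hole in each corner, much smaller than the base plate. Underside: round recess 31 mm across, 8 mm deep. Top: tapered stub 6 mm high, 24 mm across at the foot, 18 mm at its top, which enters the next recess with 3.5 mm of play. Origin: centre of underside, z up; starts upright on the table. Height without the stub: 16 mm; x and y run along its sides.
- pressure_cap: Steel pressure cap: a round flange 48 mm across and 14 mm high with an upright knurled round knob on it, 26 mm across, whose top is 40 mm above the underside (no stub). Underside: round recess 31 mm across, 8 mm deep. Origin: centre of its underside, z up; it stands upright on the table at the start.
- thin_disc: Thin steel disc, not needed and to be left alone: 58 mm across like the thick riser but only 13 mm high (without its stub), no line round its side. Origin: centre of its underside.
- round_tin: Bystander: round tin with a yellow lid, 65 mm across, 31 mm high. Origin: centre of its underside.

How it is judged:
By the outcome, as a careful person would: the job done as asked, in the order asked, and still so for the second after the job is handed in, with the robot touching nothing.
It also fails if it takes over 128 s, if anything falls off the work surface, if the arm or the gripper's body presses on something with over 40 N, if the wrist force passes 120 N, or if a joint passes its speed limit or range.

### The arm

A 7-joint arm with a two-finger parallel gripper is mounted at the origin on a cart in front of the work surface, level with it; the furniture and walls round the work are solid. World frame = base frame: x ahead of the robot, y to its left, z up, the work surface at z = 0. Lengths are in m, angles in degrees, forces in N, time in s.
With the tool pointing down it reaches from about 0.425 to 0.925 m from the base axis. Payload 6.8 kg.
Tool frame: the origin (TCP) lies between the finger pads; the fingertips stand finger_overhang ahead of it and the grasp point (between the pads) lies 3 mm ahead of it (finger_overhang is the distance from the TCP to the fingertips, in m); z points along the fingers, y is the line along which they close (so a half turn about z gives the same grasp; the last joint's range is limited). The gripper opens to 88 mm and grips with 3 to 60 N. Pads are 20 mm wide; open, the fingers measure 115 mm over their backs; the gripper's body (75 mm by 178 mm) begins 61 mm behind the grasp point.
Start: joints at [-80.793, 27.33, 1.283, 89.118, -0.659, 63.558, -4.761], TCP at [0.179, 0.651, 0.245] pointing down, gripper open.
Joint ranges: [-169.35, 169.35], [-19.33, 120.38], [-80.79, 83.38], [13.8, 139.57], [-78.32, 258.32], [9.67, 109.79], [-169.56, 169.56]. Speed limits (degrees/s): [136.94, 136.94, 180, 180, 180, 180, 180].

### API

Orientations are given as [roll, pitch, yaw] about the fixed x, y, z axes, in that order (R = Rz(yaw) Ry(pitch) Rx(roll)).
In Python, from workcell import read_state, read_camera, job_done, finger_overhang gives the robot as it stands.
- The arm moves only by the tool carry_out, never from a script. Its argument "commands" is a list that holds one entry, the list of rows, each a list of 6 numbers: the shift along the tool's x, y, z in cm, then the turn, a rotation vector about the tool's x, y, z in degrees. In form: [[[tx, ty, tz, rx, ry, rz], ...]]. A call has exactly 8 rows; each row shifts and turns the commanded pose from where the row before left it, along the tool's axes as they then stand; what a row does not reach is not made up. A row lasts 1/8 s, in which the tool goes at most 62.5 mm and 10.7 degrees, less where a joint would pass 70% of its speed; a pose out of reach is approached as far as the arm can. A call with a gripper value outside its range is refused whole. "fingers" is the opening, from -1 (shut) to 1 (fully open), set as the call begins (left out, the last holds). The fingers move at their own pace and stop on an object; "squeeze" is the grip in N (left out, the last holds). Time passes only in rows, so rows that do not move let the fingers close, or fill a call up. It gives the time, the measured TCP pose, the force, the opening and the grip force at its end, in the units of the state.
- read_state(): the state, without advancing time (a new reading comes with each control period).
- read_camera(name): name is "scene" or "top" or "wrist"; returns a dict with "image" (420x560x3 uint8, blue, green, red), "range_z" (420x560 float32, m along the optical axis (not along the pixel's ray), 0 where there is no reading), "K" (3x3 intrinsics, pixels), "eye" and "attitude" of the camera in the world. Camera axes: x right, y down, z forward; pixel columns grow to the right and rows downward; lengths in m; the calibration is good to about 2 mm. A picture is of the moment at which its call begins.
- job_done(): hands the job in; it is judged then, once.
The state is a dict: "time": time; "qpos": joint angles; "qd": joint speeds; "joint_torque": joint torques, N m; "tcp_pos": TCP position; "orientation": TCP orientation; "contact_force": force on the tool from outside, world axes, zero at the start; "wrist_torque": the same for the moment, N m; "width": finger opening in m; "grip_force": force on a finger pad.
Only numpy, scipy, OpenCV 4.12 (cv2) and the standard library are available. Lean on these libraries where they do the work, as an engineer would, in place of code of your own. Each camera call takes 0.05 s, during which the arm holds its last target. There are 200 camera calls.

## Working session

There is one attempt and no reset: what is moved stays moved. The work goes in short steps, Python scripts to look and compute and a tool call to move; the robot and the scene stay as the last step left them, time stands still between calls to the robot, and variables do not carry over. Pictures are saved under pics/ and viewed, at most 14 in all, crops included, and the job is handed in when it is done.

Besides the shell and the picture viewer there is one more tool, called by a JSON object that holds its "op" and its "data". carry_out: Moves the arm, as the interface text tells. Its arguments: {"type":"object","properties":{"commands":{"type":"array","items":{"type":"array","items":{"type":"array","items":{"type":"number"}}}},"fingers":{"type":"number"},"squeeze":{"type":"number"}},"required":["commands"]}

```bash
mkdir -p pics; ls
python3 - <<'E'
from workcell import *
import cv2
print(read_state(), finger_overhang)
for n in("scene","top"):
    c=read_camera(n); cv2.imwrite(f"pics/{n}0.png",c["image"]); print(n,c["K"],c["eye"],c["attitude"])
E
```

```text
pics
{'time': 0.0, 'qpos': array([-80.79197281,  27.3732227 ,   1.28013025,  89.17816591,
        -0.65822421,  63.55914984,  -4.76133439]), 'qd': array([-0.01201694, -0.0297589 , -0.04917733, -0.12365749,  0.09129578,
       -0.02786612,  0.09372177]), 'joint_torque': array([-2.11361939e-04, -5.82869196e+01,  1.53437991e+00, -2.72615576e+01,
       -5.44036855e-02,  1.69260940e-02,  1.64004568e-04]), 'tcp_pos': array([0.17913561, 0.6502028 , 0.24371294]), 'orientation': array([-1.79897142e+02,  8.27314315e-03,  1.64599650e+02]), 'contact_force': array([0.80134035, 0.3408402 , 0.46576701]), 'wrist_torque': array([ 0.01311012, -0.00084411,  0.03708859]), 'grip_force': 0.0, 'width': 0.0875583360474089} 0.022
scene [[486.49727356   0.         281.20800576]
 [  0.         486.49727356 217.3642853 ]
 [  0.           0.           1.        ]] [ 0.22566503 -0.53083934  0.52932325] [-124.03679482   -0.603831    -26.77541338]
top [[517.53276841   0.         274.89450597]
 [  0.         517.53276841 202.55806275]
 [  0.           0.           1.        ]] [0.34783247 0.08369761 0.98625676] [-1.68344562e+02  1.67627360e-01 -8.96184866e+01]
```

View pics/top0.png

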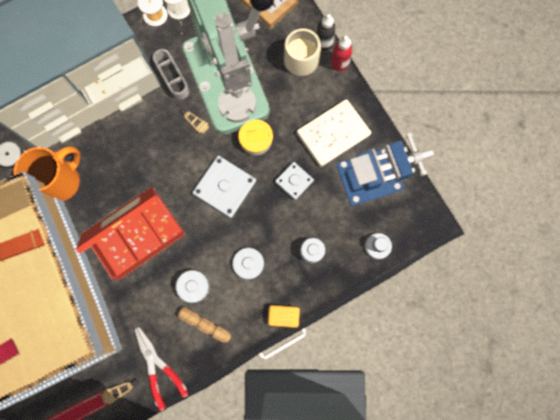

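View pics/scene0.png

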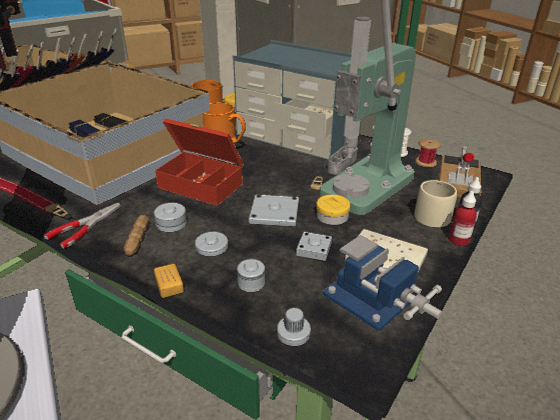

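The top view shows the riser at (192,287), thin disc (248,263), spacer (313,249), cap (378,246), die plate (295,180), base plate (224,186) and tin (256,136). In the scene view the thick disc with the line is on the left at (170,216).

```bash
cat > h.py <<'E'
from workcell import *
import numpy as np, cv2
from scipy.spatial.transform import Rotation as R
def cloud(c):
    K=c["K"];z=c["range_z"].astype(float);v,u=np.mgrid[:z.shape[0],:z.shape[1]]
    P=np.dstack([(u-K[0,2])/K[0,0]*z,(v-K[1,2])/K[1,1]*z,z])
    W=P@R.from_euler('xyz',c["attitude"],degrees=True).as_matrix().T+c["eye"]
    W[z==0]=np.nan; return W
def ray(c,uv,h):
    uv=np.atleast_2d(np.asarray(uv,float));K=c["K"]
    d=np.c_[(uv[:,0]-K[0,2])/K[0,0],(uv[:,1]-K[1,2])/K[1,1],np.ones(len(uv))]@R.from_euler('xyz',c["attitude"],degrees=True).as_matrix().T
    return c["eye"]+d*((h-c["eye"][2])/d[:,2])[:,None]
def proj(c,p):
    q=R.from_euler('xyz',c["attitude"],degrees=True).as_matrix().T@(np.asarray(p)-c["eye"])
    return c["K"][:2,:2]@(q[:2]/q[2])+c["K"][:2,2]
def face(c,xy,h,tol=.004,r=.07,sq=False):
    """centre of the horizontal top face at height h near xy: pixels by range band -> contour -> rays"""
    W=cloud(c)
    m=(abs(W[...,2]-h)<tol)&(np.hypot(W[...,0]-xy[0],W[...,1]-xy[1])<r)
    m=cv2.morphologyEx(m.astype(np.uint8),cv2.MORPH_CLOSE,np.ones((5,5)))
    cs,_=cv2.findContours(m,cv2.RETR_EXTERNAL,cv2.CHAIN_APPROX_NONE)
    if not cs:return None
    k=max(cs,key=cv2.contourArea)[:,0,:]
    p=ray(c,k,h)[:,:2]
    if sq:
        (cx,cy),s,a=cv2.minAreaRect((p*1000).astype(np.float32)); return np.round([cx,cy,*s,a],1)
    (cx,cy),(a,b),_=cv2.fitEllipse((p*1000).astype(np.float32)); return np.round([cx,cy,a,b],1)
E
python3 - <<'E'
from h import *
c=read_camera("top");W=cloud(c)
print(W[330,260])
for n,(u,v),h,sq in [("riser",(192,287),.030,0),("thin",(248,263),.013,0),("spacer",(313,249),.034,0),("cap",(378,246),.014,0),("die",(295,180),.016,1),("base",(224,186),.014,1),("tin",(256,136),.031,0)]:
    w=ray(c,(u,v),h+.006)[0]; print(n,np.round(w*1000),"z",np.round(np.nanmedian(W[v-2:v+3,u-2:u+3,2])*1000,1),face(c,w,h,.004,.07,sq))
E
```

```text
[0.31015929 0.11387822 0.00123184]
riser [386. 237.  36.] z 36.7 [388.9 240.   55.6  56.1]
thin [432. 137.  19.] z 18.7 [432.9 138.9  55.6  56.3]
spacer [457.  17.  40.] z 41.1 [456.4  18.5  41.7  42.4]
cap [ 465. -106.   20.] z 40.6 [ 466.9 -106.5   45.8   46.3]
die [591.  50.  22.] z 22.3 [592.7  51.8  52.2  52.5  47.5]
base [579. 186.  20.] z 20.6 [580.9 187.3  90.   89.9  57.8]
tin [674. 125.  37.] z 30.6 [689.1 134.6  69.6  92.4]
```

```bash
cat >> h.py <<'E'
def go(x,y,z,yaw):
    """x,y,z mm: print tool turn (deg, rotvec now) and then shift in cm along the tool axes after the turn"""
    s=read_state();T=R.from_euler('xyz',[180,0,yaw],degrees=True);N=R.from_euler('xyz',s["orientation"],degrees=True)
    print("turn",np.round((N.inv()*T).as_rotvec(degrees=True),2),"shift cm",np.round(T.inv().apply(np.array([x,y,z])/1000-s["tcp_pos"])*100,2))
E
python3 - <<'E'
from h import *
c=read_camera("top");W=cloud(c).reshape(-1,3)*1000
xs=range(200,800,50);print("y\\x",*xs)
for y in range(650,-200,-50):
    r=[]
    for x in xs:
        m=(abs(W[:,0]-x)<25)&(abs(W[:,1]-y)<25); r.append(int(np.nanmax(W[m,2])) if m.any() else None)
    print(y,r)
c=read_camera("scene");print("scene")
for n,xy,h,sq in [("riser",(389,240),.030,0),("spacer",(456,18),.034,0),("cap",(467,-106),.014,0),("die",(593,52),.016,1),("base",(581,187),.014,1)]: print(n,face(c,np.array(xy)/1000,h,.004,.07,sq))
go(389,240,200,147.8)
E
```

```text
y\x 200 250 300 350 400 450 500 550 600 650 700 750
650 [None, None, None, None, None, None, None, None, 1, 1, 4, None]
600 [8, 24, 23, 8, 9, 29, 40, 87, 63, 62, 3, None]
550 [105, 25, 25, 10, 9, 29, 29, 145, 103, 208, 199, 199]
500 [145, 144, 8, 9, 8, 140, 144, 145, 103, 207, 208, 200]
450 [144, 145, 9, 141, 146, 145, 145, 92, 103, 94, 208, 206]
400 [12, 144, 146, 145, 144, 139, 132, 51, 5, 6, 134, 208]
350 [14, 143, 144, 5, 43, 138, 143, 109, 6, 6, 131, 208]
300 [17, 16, 13, 5, 5, 45, 139, 138, 5, 4, 5, 132]
250 [15, 17, 23, 33, 39, 6, 45, 17, 19, 5, 9, 31]
200 [4, 5, 25, 33, 34, 6, 15, 23, 24, 18, 284, 291]
150 [-707, 4, 21, 6, 20, 22, 15, 19, 21, 36, 360, 359]
100 [-709, 2, 25, 27, 17, 17, 5, 5, 20, 35, 440, 383]
50 [-708, -106, 25, 28, 5, 41, 35, 20, 26, 21, 23, 6]
0 [-709, -705, 0, 5, 5, 45, 36, 6, 20, 24, 23, 21]
-50 [-706, -709, -706, 4, 6, 5, 6, 93, 94, 87, 23, 24]
-100 [-708, -706, -708, -710, 4, 44, 42, 92, 93, 88, 21, 4]
-150 [-710, -710, -707, -709, 2, 17, 17, 16, 88, 89, 55, 3]
scene
riser [386.  235.8  56.   58.6]
spacer [453.5  15.6  42.3  43.8]
cap [ 463.9 -110.4   44.    45.1]
die [588.8  48.4  57.4  52.2  48.1]
base [577.  182.8  94.9  89.3  57.9]
turn [-4.00e-02  1.00e-02  1.68e+01] shift cm [-39.63 -23.56   4.42]
```

{"op": "carry_out", "data": {"commands": [[[0,0,0,0,0,8.4],[0,0,0,0,0,8.4],[-5.2,-3.1,0,0,0,0],[-5.2,-3.1,0,0,0,0],[-5.2,-3.1,0,0,0,0],[-5.2,-3.1,0,0,0,0],[-5.2,-3.1,0,0,0,0],[-5.2,-3.1,0,0,0,0]]], "fingers": 1}}

```text
time: 1.25
tcp_pos: [0.3448, 0.3253, 0.2449]
orientation: [180.0, -0.0, 147.8]
contact_force: [-0.2, -0.2, 0.4]
width: 0.0877
grip_force: 0.0
```

Run:
```python
from h import *
go(387,238,150,147.8); print(read_state()["tcp_pos"])
```

```text
turn [ 0.04 -0.    0.  ] shift cm [-8.22 -5.14  9.49]
[0.34483978 0.32527773 0.24485477]
```

{"op": "carry_out", "data": {"commands": [[[-4.1,-2.55,0,0,0,0],[-4.1,-2.55,0,0,0,0],[0,0,5,0,0,0],[0,0,4.5,0,0,0],[0,0,0,0,0,0],[0,0,0,0,0,0],[0,0,0,0,0,0],[0,0,0,0,0,0]]]}}

```text
time: 2.25
tcp_pos: [0.387, 0.2409, 0.1509]
orientation: [179.9, 0.0, 147.8]
contact_force: [0.3, 0.3, 0.1]
width: 0.0876
grip_force: 0.0
```

Run:
```python
from h import *
c=read_camera("wrist");cv2.imwrite("pics/w1.png",c["image"]);W=cloud(c)
print(c["eye"],c["attitude"],proj(c,(.387,.238,.03)))
print(face(c,(.387,.238),.030),face(c,(.387,.238),.036,.002))
print(read_state()["tcp_pos"])
```

```text
[0.31620922 0.28681689 0.29214235] [ 1.62435596e+02 -7.94734711e-02  5.78944226e+01] [277.80812417 216.71650316]
[388.3 242.4  56.7  57.5] [388.2 242.5  21.3  21.8]
[0.38678957 0.24078176 0.15064155]
```

View pics/w1.png

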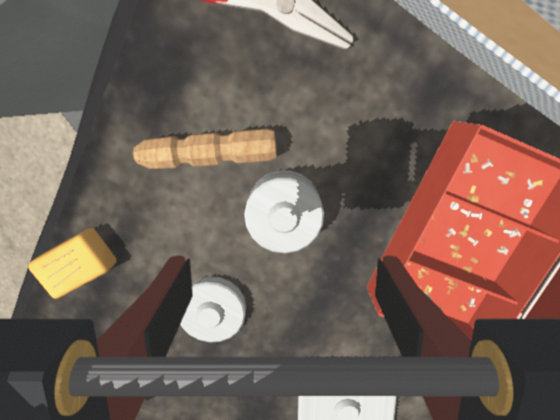

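The picture shows the riser at (284,212), centred between the open fingers, with the red bin's edge near the right finger at (375,295). I'll check finger and body clearance for different yaws.

```bash
cat >> h.py <<'E'
def clear(P,x,y,z,yaws,own=.034):
    """clearance mm of open fingers / body against cloud P at tcp (x,y,z) m"""
    for yw in yaws:
        T=R.from_euler('xyz',[180,0,yw],degrees=True); q=T.inv().apply(P-[x,y,z])
        q=q[np.hypot(q[:,0],q[:,1])>own]
        f=q[(q[:,2]<.018)&(q[:,2]>-.06)]; b=q[q[:,2]<-.050]
        d=lambda a,hx,lo,hi:np.hypot(np.maximum(abs(a[:,0])-hx,0),np.maximum(np.maximum(lo-abs(a[:,1]),abs(a[:,1])-hi),0)).min()*1000 if len(a) else 999
        print(yw,"fingers %.0f body %.0f"%(d(f,.011,.043,.0585),d(b,.0375,0,.089)))
E
python3 - <<'E'
from h import *
P=[]
for n in("top","scene"):
    c=read_camera(n);W=cloud(c)[::1].reshape(-1,3);P.append(W[np.isfinite(W).all(1)])
P=np.vstack(P);P=P[(np.hypot(P[:,0]-.3885,P[:,1]-.241)<.3)&(P[:,2]>.006)]
# drop arm's own points
s=read_state()["tcp_pos"];P=P[~((np.hypot(P[:,0]-s[0],P[:,1]-s[1])<.13)&(P[:,2]>.1))]
clear(P,.3885,.241,.030,range(40,220,10))
go(388.5,241,30,147.8)
E
```

```text
40 fingers 12 body 62
50 fingers 4 body 63
60 fingers 0 body 66
70 fingers 0 body 55
80 fingers 0 body 46
90 fingers 0 body 41
100 fingers 0 body 37
110 fingers 0 body 35
120 fingers 3 body 35
130 fingers 8 body 40
140 fingers 17 body 40
150 fingers 27 body 36
160 fingers 34 body 35
170 fingers 33 body 36
180 fingers 26 body 46
190 fingers 24 body 60
200 fingers 24 body 69
210 fingers 20 body 67
turn [0.06 0.01 0.01] shift cm [-0.14  0.14 12.02]
```

{"op": "carry_out", "data": {"commands": [[[-0.1,0.1,4,0,0,0],[0,0,4,0,0,0],[0,0,2,0,0,0],[0,0,1,0,0,0],[0,0,1,0,0,0],[0,0,0,0,0,0],[0,0,0,0,0,0],[0,0,0,0,0,0]]]}}

```text
time: 3.4
tcp_pos: [0.3881, 0.2409, 0.0302]
orientation: [179.9, 0.0, 147.8]
contact_force: [-0.2, 0.1, -0.2]
width: 0.0884
grip_force: 0.0
```

{"op": "carry_out", "data": {"commands": [[[0,0,0,0,0,0],[0,0,0,0,0,0],[0,0,0,0,0,0],[0,0,0,0,0,0],[0,0,0,0,0,0],[0,0,0,0,0,0],[0,0,0,0,0,0],[0,0,0,0,0,0]]], "fingers": -1, "squeeze": 35}}

```text
time: 4.4
tcp_pos: [0.3878, 0.2407, 0.0297]
orientation: [180.0, 0.0, 147.8]
contact_force: [1.1, 1.3, 1.9]
width: 0.0569
grip_force: 37.1
```

{"op": "carry_out", "data": {"commands": [[[0,0,-0.5,0,0,0],[0,0,-1.5,0,0,0],[0,0,-4,0,0,0],[0,0,-4,0,0,0],[0,0,0,0,0,0],[0,0,0,0,0,0],[0,0,0,0,0,0],[0,0,0,0,0,0]]]}}

```text
time: 5.4
tcp_pos: [0.3871, 0.24, 0.1286]
orientation: [-179.9, -0.0, 147.8]
contact_force: [-0.1, 0.3, -4.5]
width: 0.0574
grip_force: 37.1
```

```bash
cat >> h.py <<'E'
def held(h,sq=False):
    """held part's top face (height h mm above its underside, grasp tcp z0 mm above it): fits in wrist view; tool-frame offset from tcp in mm"""
    c=read_camera("wrist");s=read_state();W=cloud(c)
    N=R.from_euler('xyz',s["orientation"],degrees=True)
    q=N.inv().apply((W-s["tcp_pos"]).reshape(-1,3)).reshape(W.shape)*1000
    return c,s,N,q
E
python3 - <<'E'
from h import *
c,s,N,q=held(30)
# top face of the held disc expected at tool z ~ 0; stub top ~ -6
print(s["tcp_pos"],s["contact_force"],s["grip_force"])
for zt,t in((0,.003),(-6,.002)):
    f=face(c,s["tcp_pos"][:2],s["tcp_pos"][2]-zt/1000,t,.04)
    print(f,"tool off",N.inv().apply(np.r_[f[:2]-s["tcp_pos"][:2]*1000,0]))
m=(np.hypot(q[...,0],q[...,1])<8);print(np.nanmedian(q[m][:,2]))
cv2.imwrite("pics/w2.png",c["image"])
go(580,186,130,147.8)
E
```

```text
[0.38728558 0.24015355 0.12880416] [ 0.58821167 -0.34764615 -3.88189634] 37.06559021332936
[386.6 241.9  55.8  65.7] tool off [ 1.51092808  1.11230413 -0.00151256]
[386.8 241.9  21.8  22.2] tool off [ 1.34170364  1.21890158 -0.00178059]
-6.971604263578756
turn [-0.11 -0.02 -0.01] shift cm [-19.19   5.69  -0.12]
```

View pics/w2.png

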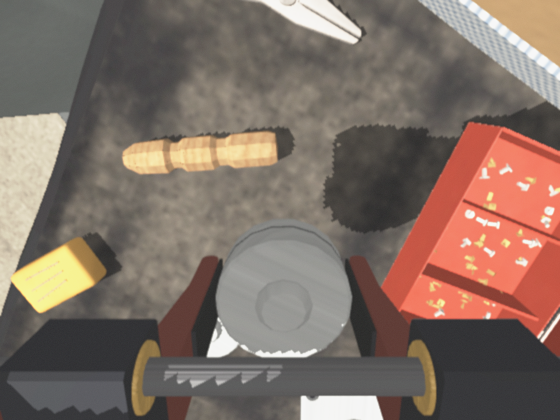

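The riser is held, with its stub at (285,305) between the fingers. Now moving it above the base.

{"op": "carry_out", "data": {"commands": [[[-4.8,1.43,0,0,0,0],[-4.8,1.43,0,0,0,0],[-4.8,1.43,0,0,0,0],[-4.8,1.43,0,0,0,0],[0,0,3,0,0,0],[0,0,0,0,0,0],[0,0,0,0,0,0],[0,0,0,0,0,0]]]}}

```text
time: 6.45
tcp_pos: [0.5807, 0.1874, 0.1006]
orientation: [179.9, 0.0, 147.8]
contact_force: [-0.3, 0.2, -4.9]
width: 0.0572
grip_force: 37.1
```

```bash
python3 - <<'E'
from h import *
s=read_state();t=s["tcp_pos"];print(t)
for n in("top","scene"):
    c=read_camera(n); print(n,face(c,t[:2],t[2],.003,.036),face(c,t[:2],t[2]+.006,.002,.03),"base",face(c,(.581,.187),.014,.004,.075,True))
    u=proj(c,t).astype(int);a=c["image"][max(u[1]-90,0):u[1]+90,max(u[0]-120,0):u[0]+120];cv2.imwrite(f"pics/p_{n}.png",cv2.resize(a,None,fx=2,fy=2))
go(581,187.3,65,147.8)
E
cd pics; python3 -c "
import cv2,numpy as np
a,b=cv2.imread('p_top.png'),cv2.imread('p_scene.png');h=min(a.shape[0],b.shape[0]);cv2.imwrite('p1.png',cv2.resize(np.hstack([a[:h],b[:h]]),(800,int(800*h/(a.shape[1]+b.shape[1])))))"
```

```text
[0.58073944 0.18735438 0.10062752]
top None None base None
scene [592.7 177.8  21.9  60.8] [ 1.286e+02 -7.328e+02  4.000e-01  5.100e+02] base [576.7 182.6  95.8  89.2  58.2]
turn [0.07 0.03 0.04] shift cm [-0.01  0.02  3.56]
```

View pics/p1.png

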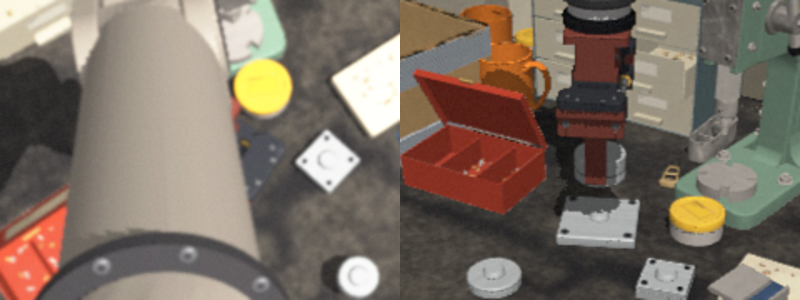

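The top view is covered by the arm. The scene view shows the riser hanging right above the base stub, both near column 600.

{"op": "carry_out", "data": {"commands": [[[0,0,3,0,0,0],[0,0,1,0,0,0],[0,0,0.5,0,0,0],[0,0,0.4,0,0,0],[0,0,0.4,0,0,0],[0,0,0.2,0,0,0],[0,0,0,0,0,0],[0,0,0,0,0,0]]]}}

```text
time: 7.55
tcp_pos: [0.5808, 0.1867, 0.0448]
orientation: [180.0, 0.0, 147.8]
contact_force: [0.2, -0.6, -4.6]
width: 0.0572
grip_force: 37.1
```

{"op": "carry_out", "data": {"commands": [[[0,0,0.1,0,0,0],[0,0,0,0,0,0],[0,0,0.1,0,0,0],[0,0,0,0,0,0],[0,0,0,0,0,0],[0,0,0,0,0,0],[0,0,0,0,0,0],[0,0,0,0,0,0]]]}}

```text
time: 8.55
tcp_pos: [0.5809, 0.1867, 0.0437]
orientation: [180.0, -0.0, 147.8]
contact_force: [-2.7, -0.4, 6.5]
width: 0.0571
grip_force: 37.2
```

{"op": "carry_out", "data": {"commands": [[[0,0,0,0,0,0],[0,0,0,0,0,0],[0,0,0,0,0,0],[0,0,0,0,0,0],[0,0,-3,0,0,0],[0,0,-5,0,0,0],[0,0,-4,0,0,0],[0,0,0,0,0,0]]], "fingers": 1}}

```text
time: 9.55
tcp_pos: [0.5828, 0.1873, 0.1661]
orientation: [179.7, 0.2, 147.8]
contact_force: [1.1, 0.0, 0.2]
width: 0.0875
grip_force: 0.0
```

Run:
```python
from h import *
for n in("wrist","scene"):
    c=read_camera(n); print(n,face(c,(.581,.187),.044,.003,.04),face(c,(.581,.187),.050,.002,.02),"base",face(c,(.581,.187),.014,.004,.075,True))
    W=cloud(c);m=np.hypot(W[...,0]-.581,W[...,1]-.187)<.006;print(np.nanmedian(W[m][:,2]))
go(456,18,165,147.8)
```

```text
wrist [581.2 188.1  56.7  57.2] [581.  188.2  21.2  21.7] base [581.1 189.9  89.4  89.2  57.8]
0.05103420018207594
scene [578.  183.   55.   57.1] [577.7 182.7  17.3  22.2] base [576.5 181.8  92.8  89.9  58.6]
0.04953353208447664
turn [ 0.01 -0.01  0.01] shift cm [  1.54 -20.91  -0.25]
```

{"op": "carry_out", "data": {"commands": [[[0.38,-5.2,0,0,0,0],[0.38,-5.2,0,0,0,0],[0.38,-5.2,0,0,0,0],[0.38,-5.2,0,0,0,0],[0,0,4,0,0,0],[0,0,0,0,0,0],[0,0,0,0,0,0],[0,0,0,0,0,0]]]}}

```text
time: 10.65
tcp_pos: [0.4578, 0.0193, 0.1233]
orientation: [180.0, 0.0, 147.9]
contact_force: [0.9, -0.1, 0.0]
width: 0.0883
grip_force: 0.0
```

Run:
```python
from h import *
c=read_camera("wrist");print(face(c,(.456,.0188),.034,.003,.04),face(c,(.456,.0188),.040,.002,.03))
go(456.5,18.8,30,147.8)
```

```text
[456.2  20.6  42.7  43.7] [455.9  20.9  21.6  21.8]
turn [0.05 0.05 0.05] shift cm [ 0.08 -0.11  9.33]
```

{"op": "carry_out", "data": {"commands": [[[0.1,-0.1,4,0,0,0],[0,0,3,0,0,0],[0,0,1.3,0,0,0],[0,0,1,0,0,0],[0,0,0,0,0,0],[0,0,0,0,0,0],[0,0,0,0,0,0],[0,0,0,0,0,0]]]}}

```text
time: 11.7
tcp_pos: [0.4559, 0.0185, 0.03]
orientation: [180.0, 0.0, 147.8]
contact_force: [0.3, 0.5, -0.1]
width: 0.0878
grip_force: 0.0
```

{"op": "carry_out", "data": {"commands": [[[0,0,0,0,0,0],[0,0,0,0,0,0],[0,0,0,0,0,0],[0,0,0,0,0,0],[0,0,0,0,0,0],[0,0,0,0,0,0],[0,0,0,0,0,0],[0,0,0,0,0,0]]], "fingers": -1}}

```text
time: 12.7
tcp_pos: [0.4556, 0.0185, 0.0297]
orientation: [180.0, 0.0, 147.8]
contact_force: [0.0, 0.7, -1.4]
width: 0.043
grip_force: 35.0
```

{"op": "carry_out", "data": {"commands": [[[0,0,-0.5,0,0,0],[0,0,-1.5,0,0,0],[0,0,-4,0,0,0],[0,0,-4,0,0,0],[0,0,-3,0,0,0],[0,0,0,0,0,0],[0,0,0,0,0,0],[0,0,0,0,0,0]]]}}

```text
time: 13.7
tcp_pos: [0.4546, 0.0183, 0.1586]
orientation: [-179.9, -0.1, 147.8]
contact_force: [0.5, -0.0, -2.1]
width: 0.0432
grip_force: 35.0
```

```bash
cat >> h.py <<'E'
def off(h):
    """tool xy of a held face lying h mm above the tcp, wrist view"""
    c,s,N,q=held(0);t=s["tcp_pos"];f=face(c,t[:2],t[2]+h/1000,.002,.03)
    print("stub",f,"tool off",None if f is None else N.inv().apply(np.r_[f[:2]-t[:2]*1000,0]).round(1))
E
python3 - <<'E'
from h import *
off(10)
go(581,187,140,147.8)
E
```

```text
stub [454.2  20.3  21.9  22.5] tool off [ 1.6  1.4 -0. ]
turn [-0.11 -0.09 -0.  ] shift cm [-1.69 21.    1.86]
```

{"op": "carry_out", "data": {"commands": [[[-0.45,5.24,0,0,0,0],[-0.45,5.24,0,0,0,0],[-0.45,5.24,0,0,0,0],[-0.45,5.24,0,0,0,0],[0,0,4,0,0,0],[0,0,0,0,0,0],[0,0,0,0,0,0],[0,0,0,0,0,0]]]}}

```text
time: 14.75
tcp_pos: [0.5832, 0.1856, 0.121]
orientation: [179.9, 0.1, 147.7]
contact_force: [0.2, -0.7, -1.6]
width: 0.0431
grip_force: 35.0
```

Run:
```python
from h import *
off(10)
go(581.7,186.1,73.7,147.8)
```

```text
stub [582.7 187.7  22.1  22.4] tool off [1.4 1.3 0. ]
turn [ 0.1   0.06 -0.06] shift cm [ 0.14 -0.05  4.73]
```

{"op": "carry_out", "data": {"commands": [[[0.1,0,2,0,0,0],[0,0,1.2,0,0,0],[0,0,0.5,0,0,0],[0,0,0.4,0,0,0],[0,0,0.3,0,0,0],[0,0,0.1,0,0,0],[0,0,0.1,0,0,0],[0,0,0,0,0,0]]]}}

```text
time: 15.8
tcp_pos: [0.5817, 0.1868, 0.0737]
orientation: [180.0, 0.0, 147.8]
contact_force: [-0.6, -0.7, -1.2]
width: 0.0434
grip_force: 35.0
```

{"op": "carry_out", "data": {"commands": [[[0,0,0.1,0,0,0],[0,0,0,0,0,0],[0,0,0,0,0,0],[0,0,0,0,0,0],[0,0,0,0,0,0],[0,0,0,0,0,0],[0,0,0,0,0,0],[0,0,0,0,0,0]]]}}

```text
time: 16.8
tcp_pos: [0.5819, 0.1868, 0.0735]
orientation: [180.0, 0.0, 147.8]
contact_force: [-1.6, -1.1, 5.1]
width: 0.043
grip_force: 35.0
```

{"op": "carry_out", "data": {"commands": [[[0,0,0,0,0,0],[0,0,0,0,0,0],[0,0,0,0,0,0],[0,0,0,0,0,0],[0,0,-3,0,0,0],[0,0,-5,0,0,0],[0,0,-3,0,0,0],[0,0,0,0,0,0]]], "fingers": 1}}

```text
time: 17.8
tcp_pos: [0.5833, 0.1872, 0.1852]
orientation: [179.7, 0.2, 147.8]
contact_force: [0.9, -0.4, -0.3]
width: 0.088
grip_force: 0.0
```

Run:
```python
from h import *
for n in("wrist","scene"):
    c=read_camera(n); print(n,face(c,(.581,.187),.078,.003,.04),face(c,(.581,.187),.084,.002,.02))
    W=cloud(c);m=np.hypot(W[...,0]-.581,W[...,1]-.187)<.006;print(np.nanmedian(W[m][:,2]))
go(592.5,51.3,165,137.5)
```

```text
wrist [582.  188.3  42.8  43.7] [581.7 188.5  21.5  21.6]
0.08500706027233651
scene [577.7 181.7  40.9  41.8] [578.8 182.9  18.4  18.7]
0.08292212087037476
turn [-0.02 -0.02 10.31] shift cm [-9.98 -9.23  1.72]
```

{"op": "carry_out", "data": {"commands": [[[0,0,0,0,0,5.15],[0,0,0,0,0,5.15],[-3.3,-3.1,0,0,0,0],[-3.3,-3.1,0,0,0,0],[-3.4,-3.1,0,0,0,0],[0,0,4,0,0,0],[0,0,0,0,0,0],[0,0,0,0,0,0]]]}}

```text
time: 18.9
tcp_pos: [0.5924, 0.0513, 0.1425]
orientation: [-179.9, -0.0, 137.6]
contact_force: [0.3, -0.4, -0.8]
width: 0.0877
grip_force: 0.0
```

Run:
```python
from h import *
P=[]
s=read_state()["tcp_pos"]
for n in("top","scene","wrist"):
    c=read_camera(n);W=cloud(c).reshape(-1,3);W=W[np.isfinite(W).all(1)]
    P.append(W[~((np.hypot(W[:,0]-s[0],W[:,1]-s[1])<.14)&(W[:,2]>.11))])
print(s,"wrist",face(c,(.592,.051),.016,.003,.06,True),face(c,(.592,.051),.022,.002,.03))
P=np.vstack(P);P=P[(np.hypot(P[:,0]-.5925,P[:,1]-.0513)<.2)&(P[:,2]>.006)&(P[:,2]<.12)]
clear(P,.5925,.0513,.027,(47.5,127.5,137.5,147.5),own=.04)
go(592.5,51.3,27,137.5)
```

```text
[0.59237267 0.05133262 0.14248645] wrist [592.7  54.1  52.   52.1  47.7] [592.6  54.3  21.7  21.8]
47.5 fingers 0 body 22
127.5 fingers 20 body 36
137.5 fingers 19 body 23
147.5 fingers 20 body 14
turn [0.08 0.04 0.06] shift cm [ 0.04 -0.06 11.66]
```

{"op": "carry_out", "data": {"commands": [[[0,0.1,4,0,0,0],[0,0,4,0,0,0],[0,0,2,0,0,0],[0,0,1,0,0,0],[0,0,0.7,0,0,0],[0,0,0,0,0,0],[0,0,0,0,0,0],[0,0,0,0,0,0]]]}}

```text
time: 20.05
tcp_pos: [0.5937, 0.0514, 0.0263]
orientation: [179.9, 0.0, 137.5]
contact_force: [0.5, 1.1, -0.4]
width: 0.0875
grip_force: 0.0
```

{"op": "carry_out", "data": {"commands": [[[0,0,0,0,0,0],[0,0,0,0,0,0],[0,0,0,0,0,0],[0,0,0,0,0,0],[0,0,0,0,0,0],[0,0,0,0,0,0],[0,0,0,0,0,0],[0,0,0,0,0,0]]], "fingers": -1}}

```text
time: 21.05
tcp_pos: [0.5933, 0.0514, 0.0256]
orientation: [180.0, 0.0, 137.5]
contact_force: [-0.5, 0.2, 0.4]
width: 0.0517
grip_force: 35.0
```

{"op": "carry_out", "data": {"commands": [[[0,0,-0.5,0,0,0],[0,0,-1.5,0,0,0],[0,0,-4,0,0,0],[0,0,-5,0,0,0],[0,0,-3,0,0,0],[0,0,0,0,0,-5.15],[0,0,0,0,0,-5.15],[0,0,0,0,0,0]]]}}

```text
time: 22.05
tcp_pos: [0.5931, 0.0512, 0.1665]
orientation: [180.0, 0.0, 147.7]
contact_force: [-0.6, 0.1, -3.5]
width: 0.0518
grip_force: 35.0
```

Run:
```python
from h import *
off(-5)
c,s,N,q=held(0);t=s["tcp_pos"];print(t,s["orientation"],face(c,t[:2],t[2]-.011,.003,.045,True))
go(582,187,152,147.8)
```

```text
stub [591.5  54.3  22.6  22.8] tool off [3.1 1.7 0. ]
[0.59318621 0.05122849 0.16609093] [1.79983192e+02 7.74356392e-03 1.47677087e+02] [593.   53.3  70.   54.3  57.8]
turn [ 0.02  0.01 -0.12] shift cm [ 8.18 10.89  1.41]
```

Run:
```python
from h import *
off(-3.6)
```

```text
stub [591.7  53.9  21.9  22.2] tool off [2.6 1.4 0. ]
```

{"op": "carry_out", "data": {"commands": [[[2.68,3.62,0,0,0,0],[2.68,3.62,0,0,0,0],[2.67,3.62,0,0,0,0],[0,0,3,0,0,0],[0,0,0,0,0,0],[0,0,0,0,0,0],[0,0,0,0,0,0],[0,0,0,0,0,0]]]}}

```text
time: 23.2
tcp_pos: [0.5837, 0.1857, 0.1365]
orientation: [179.9, 0.0, 147.7]
contact_force: [-0.5, 0.1, -2.1]
width: 0.0518
grip_force: 35.0
```

Run:
```python
from h import *
go(583.2,185.9,103.6,147.8)
```

```text
turn [ 0.06  0.04 -0.06] shift cm [ 0.06 -0.01  3.29]
```

{"op": "carry_out", "data": {"commands": [[[0,0,1.2,0,0,0],[0,0,0.6,0,0,0],[0,0,0.5,0,0,0],[0,0,0.3,0,0,0],[0,0,0.3,0,0,0],[0,0,0.2,0,0,0],[0,0,0.1,0,0,0],[0,0,0,0,0,0]]]}}

```text
time: 24.2
tcp_pos: [0.5832, 0.1861, 0.1037]
orientation: [180.0, 0.0, 147.8]
contact_force: [-0.6, -0.2, -2.9]
width: 0.0518
grip_force: 35.0
```

{"op": "carry_out", "data": {"commands": [[[0,0,0.1,0,0,0],[0,0,0,0,0,0],[0,0,0,0,0,0],[0,0,0,0,0,0],[0,0,0,0,0,0],[0,0,0,0,0,0],[0,0,0,0,0,0],[0,0,0,0,0,0]]]}}

```text
time: 25.2
tcp_pos: [0.5834, 0.1861, 0.1034]
orientation: [180.0, 0.0, 147.8]
contact_force: [-2.4, -1.3, 5.7]
width: 0.0517
grip_force: 35.0
```

{"op": "carry_out", "data": {"commands": [[[0,0,0,0,0,0],[0,0,0,0,0,0],[0,0,0,0,0,0],[0,0,0,0,0,0],[0,0,-3,0,0,0],[0,0,-5,0,0,0],[0,0,-3,0,0,0],[0,0,0,0,0,0]]], "fingers": 1}}

```text
time: 26.2
tcp_pos: [0.5847, 0.1864, 0.2152]
orientation: [179.8, 0.2, 147.8]
contact_force: [0.3, -0.3, 0.3]
width: 0.0878
grip_force: 0.0
```

Run:
```python
from h import *
c=read_camera("wrist"); print(face(c,(.581,.187),.094,.003,.06,True),face(c,(.581,.187),.100,.002,.02),"base",face(c,(.581,.187),.014,.004,.075,True))
W=cloud(c);m=np.hypot(W[...,0]-.581,W[...,1]-.188)<.006;print(np.nanmedian(W[m][:,2]))
cv2.imwrite("pics/w3.png",c["image"])
go(467,-106.5,213,147.8)
```

```text
[582.5 188.1  52.   52.5  57.8] [582.2 188.3  21.2  21.5] base [580.8 190.   89.5  88.1  57.8]
0.10077361748142771
turn [0.1  0.05 0.  ] shift cm [-5.740e+00 -3.098e+01  3.000e-02]
```

View pics/w3.png

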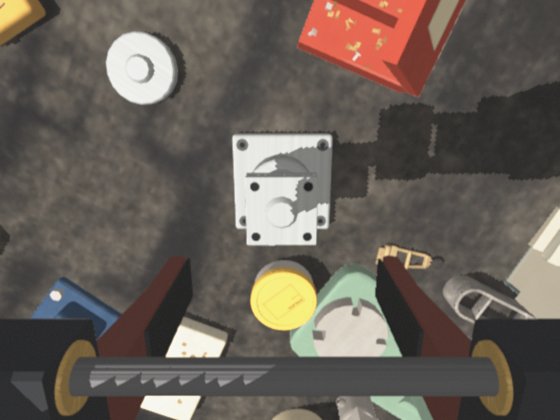

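The die plate, its stub at (280,212), sits square with the base plate. Next the cap.

{"op": "carry_out", "data": {"commands": [[[-0.96,-5.16,0,0,0,0],[-0.96,-5.16,0,0,0,0],[-0.96,-5.16,0,0,0,0],[-0.96,-5.16,0,0,0,0],[-0.96,-5.16,0,0,0,0],[-0.94,-5.18,0,0,0,0],[0,0,5,0,0,0],[0,0,3,0,0,0]]]}}

```text
time: 27.25
tcp_pos: [0.4646, -0.1071, 0.1301]
orientation: [-179.9, -0.2, 147.7]
contact_force: [0.3, 0.3, -0.6]
width: 0.088
grip_force: 0.0
```

Run:
```python
from h import *
P=[];s=read_state()["tcp_pos"]
for n in("scene","wrist"):
    c=read_camera(n);W=cloud(c).reshape(-1,3);P.append(W[np.isfinite(W).all(1)])
P=np.vstack(P);P=P[(np.hypot(P[:,0]-.467,P[:,1]+.1065)<.2)&(P[:,2]>.006)&(P[:,2]<.115)]
print(s,face(c,(.467,-.1065),.040,.003,.03),face(c,(.467,-.1065),.014,.003,.04))
clear(P,.467,-.1065,.041,(90,120,147.8),own=.03)
go(467,-106.5,41,147.8)
```

```text
[ 0.46463808 -0.10713185  0.13005563] [ 466.6 -104.5   25.7   26.4] [ 467.5 -105.1   43.4   46.2]
90 fingers 39 body 0
120 fingers 40 body 0
147.8 fingers 58 body 0
turn [-0.26 -0.39 -0.03] shift cm [-0.31  0.19  8.81]
```

{"op": "carry_out", "data": {"commands": [[[0,0,0,0,0,-7.4],[0,0,0,0,0,-7.4],[0,0,0,0,0,-7.4],[0,0,0,0,0,0],[0,0,0,0,0,0],[0,0,0,0,0,0],[0,0,0,0,0,0],[0,0,0,0,0,0]]]}}

```text
time: 28.35
tcp_pos: [0.4666, -0.1066, 0.1326]
orientation: [-180.0, -0.0, 170.0]
contact_force: [-0.1, 0.7, -0.3]
width: 0.0878
grip_force: 0.0
```

Run:
```python
from h import *
P=[];s=read_state();print(s["tcp_pos"],s["qpos"])
for n in("scene","wrist"):
    c=read_camera(n);W=cloud(c).reshape(-1,3);P.append(W[np.isfinite(W).all(1)])
P=np.vstack(P);P=P[(np.hypot(P[:,0]-.467,P[:,1]+.1065)<.2)&(P[:,2]>.006)&(P[:,2]<.1)]
print(face(c,(.467,-.1065),.040,.003,.03))
clear(P,.467,-.1065,.041,(147.8,160,170,180),own=.03)
go(467,-106.2,41.5,170)
```

```text
[ 0.46662303 -0.10664795  0.13263466] [-12.30335854  18.45531469  21.09770246 122.45466309 -10.06200266
  40.69575906  95.44237559]
[ 466.5 -105.    25.8   26.2]
147.8 fingers 58 body 22
160 fingers 69 body 40
170 fingers 79 body 52
180 fingers 87 body 62
turn [-0.   -0.01 -0.01] shift cm [-0.03  0.05  9.11]
```

{"op": "carry_out", "data": {"commands": [[[0,0,4,0,0,0],[0,0,3,0,0,0],[0,0,1.2,0,0,0],[0,0,0.8,0,0,0],[0,0,0,0,0,0],[0,0,0,0,0,0],[0,0,0,0,0,0],[0,0,0,0,0,0]]]}}

```text
time: 29.45
tcp_pos: [0.4669, -0.1067, 0.0431]
orientation: [180.0, 0.0, 170.0]
contact_force: [0.5, -0.7, -0.7]
width: 0.0878
grip_force: 0.0
```

{"op": "carry_out", "data": {"commands": [[[0,0,0,0,0,0],[0,0,0,0,0,0],[0,0,0,0,0,0],[0,0,0,0,0,0],[0,0,0,0,0,0],[0,0,0,0,0,0],[0,0,0,0,0,0],[0,0,0,0,0,0]]], "fingers": -1}}

```text
time: 30.45
tcp_pos: [0.4667, -0.1067, 0.0426]
orientation: [-180.0, 0.0, 170.0]
contact_force: [0.1, 0.3, -0.7]
width: 0.0251
grip_force: 35.0
```

{"op": "carry_out", "data": {"commands": [[[0,0,-0.5,0,0,0],[0,0,-1.5,0,0,0],[0,0,-4,0,0,0],[0,0,-5,0,0,0],[0,0,-5,0,0,0],[0,0,-1,0,0,7.4],[0,0,0,0,0,7.4],[0,0,0,0,0,7.4]]]}}

```text
time: 31.45
tcp_pos: [0.4664, -0.1067, 0.2138]
orientation: [179.9, 0.0, 147.5]
contact_force: [-0.7, -0.6, -1.8]
width: 0.0255
grip_force: 35.0
```

Run:
```python
from h import *
off(-1.5)
print(read_state()["tcp_pos"])
go(582.5,187,205,147.8)
```

```text
stub [ 464.5 -103.6   25.8   40.1] tool off [3.2 1.6 0. ]
[ 0.4663453  -0.10671963  0.21360049]
turn [ 0.05  0.02 -0.55] shift cm [ 5.82 31.04  0.86]
```

Run:
```python
from h import *
c,s,N,q=held(0);t=s["tcp_pos"]
for h in(.0026,.002):print(N.inv().apply(np.r_[face(c,t[:2],t[2]-h,.0015,.02)[:2]-t[:2]*1000,0]),face(c,t[:2],t[2]-h,.0015,.02))
f=face(c,t[:2],t[2]-.0286,.003,.04);print("flange",f)
go(581.8,186.7,213,147.8)
```

```text
[ 1.87263779e+00  9.61730084e-01 -1.54671447e-04] [ 465.3 -104.9   26.3   31.9]
[ 2.14852230e+00  1.02408177e+00 -2.22860650e-04] [ 465.1 -104.7   25.6   31.8]
flange [455.5 -98.   21.1  41.1]
turn [ 0.03  0.02 -0.06] shift cm [ 5.87 30.98  0.04]
```

{"op": "carry_out", "data": {"commands": [[[0.97,5.17,0,0,0,0],[0.97,5.17,0,0,0,0],[0.97,5.17,0,0,0,0],[0.97,5.17,0,0,0,0],[0.97,5.17,0,0,0,0],[0.97,5.15,0,0,0,0],[0,0,3,0,0,0],[0,0,0,0,0,0]]]}}

```text
time: 32.55
tcp_pos: [0.5808, 0.1863, 0.1808]
orientation: [-179.7, -0.1, 148.0]
contact_force: [0.7, -0.8, -2.1]
width: 0.0253
grip_force: 35.0
```

Run:
```python
from h import *
print(read_state()["tcp_pos"]);go(581.8,186.5,136.6,147.8)
```

```text
[0.58076575 0.18631455 0.18082971]
turn [-0.26 -0.15  0.17] shift cm [-0.08  0.07  4.42]
```

{"op": "carry_out", "data": {"commands": [[[0,0,1.5,0,0,0],[0,0,1,0,0,0],[0,0,0.3,0,0,0],[0,0,0,0,0,0],[0,0,0,0,0,0],[0,0,0,0,0,0],[0,0,0,0,0,0],[0,0,0,0,0,0]]]}}

```text
time: 33.55
tcp_pos: [0.5826, 0.1867, 0.1547]
orientation: [180.0, 0.0, 147.8]
contact_force: [0.0, -0.1, -1.4]
width: 0.0249
grip_force: 35.0
```

Run:
```python
from h import *
print(read_state()["tcp_pos"]);go(581.8,186.5,136.6,147.8)
```

```text
[0.58261246 0.18671622 0.15473981]
turn [0.01 0.   0.01] shift cm [ 0.06 -0.06  1.81]
```

{"op": "carry_out", "data": {"commands": [[[0,0,0.6,0,0,0],[0,0,0.4,0,0,0],[0,0,0.3,0,0,0],[0,0,0.2,0,0,0],[0,0,0.2,0,0,0],[0,0,0.1,0,0,0],[0,0,0.1,0,0,0],[0,0,0,0,0,0]]]}}

```text
time: 34.55
tcp_pos: [0.5829, 0.1866, 0.1364]
orientation: [180.0, 0.0, 147.8]
contact_force: [-1.3, 0.0, 4.1]
width: 0.0249
grip_force: 35.0
```

{"op": "carry_out", "data": {"commands": [[[0,0,0,0,0,0],[0,0,0,0,0,0],[0,0,0,0,0,0],[0,0,0,0,0,0],[0,0,0,0,0,0],[0,0,-3,0,0,0],[0,0,-5,0,0,0],[0,0,-3,0,0,0]]], "fingers": 1}}

```text
time: 35.55
tcp_pos: [0.5833, 0.1867, 0.2481]
orientation: [179.9, 0.1, 147.8]
contact_force: [-0.9, -0.3, 0.0]
width: 0.0876
grip_force: 0.0
```

{"op": "carry_out", "data": {"commands": [[[2,-4,0,0,0,0],[2,-4,0,0,0,0],[2,-4,0,0,0,0],[2,-4,0,0,0,0],[0,0,0,0,0,0],[0,0,0,0,0,0],[0,0,0,0,0,0],[0,0,0,0,0,0]]]}}

```text
time: 36.55
tcp_pos: [0.4303, 0.0943, 0.2456]
orientation: [-180.0, 0.0, 147.8]
contact_force: [-0.4, 0.8, 0.0]
width: 0.0877
grip_force: 0.0
```

Run:
```python
from h import *
for n in("scene","top"):
    c=read_camera(n);W=cloud(c);u,v=proj(c,(.581,.187,.06)).astype(int)
    print(n,face(c,(.581,.187),.134,.004,.03),face(c,(.581,.187),.108,.003,.04),face(c,(.581,.187),.094,.003,.06,True),"base",face(c,(.581,.187),.014,.004,.075,True))
    if n=="scene":cv2.imwrite("pics/f.png",cv2.resize(c["image"][v-110:v+90,u-130:u+130],None,fx=3,fy=3))
```

```text
scene [578.3 180.8  24.   29.2] [577.9 179.3  43.4  44.5] [578.4 181.5  52.1  51.5  58.5] base [576.4 181.7  92.9  90.   58.6]
top [585.5 184.7  19.2  22.5] [594.7 187.4  19.1  37.5] [612.8 192.6   7.7  18.2  12.1] base [570.6 243.4  17.6   9.5  11.3]
```

View pics/f.png

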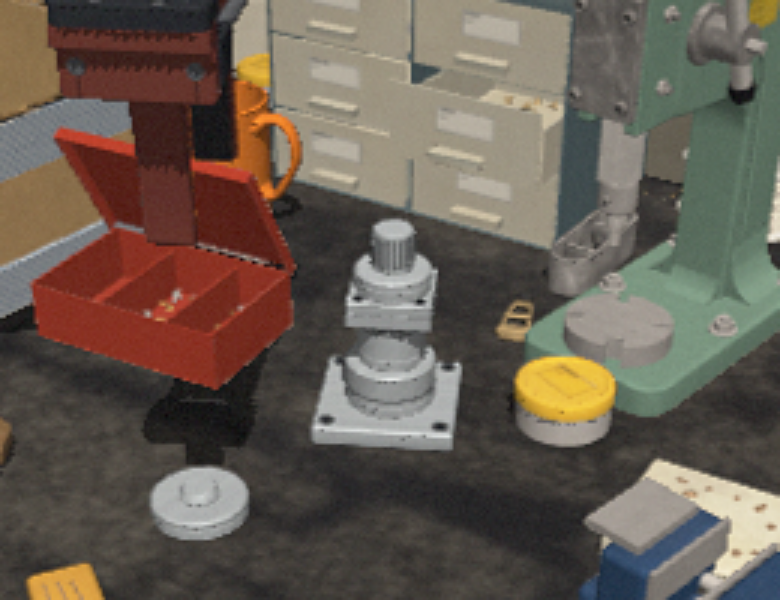

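The picture shows the full stack upright: knob at (393,245), die plate at (390,305), and the riser on the base at (388,375). The thin disc and tin are where they were.

```bash
python3 -c "
from workcell import *
print(job_done())"
```

```text
the job is handed in; nothing more can be done
None
```

I built the press tool on the base plate in the order asked: riser, spacer, die plate, then cap. Each part measured at its seated height, the die plate is parallel to the base plate, the thin disc and tin were not touched, and the job was handed in at about 37 s.

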